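# Fetch the boxed-in gear from the stock drawer

## Task

The brass gear at the back of the open stock drawer is boxed in by three parts canisters. First stand all three canisters in the long grey side tray, leaving the gear where it is; then, with all of them there, set the gear down flat in the middle of the green order tray, on the black spot. After that put each canister back in the drawer, centred on the disc of its own colour; keep the canisters upright all the time.

Things in the scene. Friction and masses are not known exactly. Their poses are not given: they have to be found in the camera images.
- red_canister: Parts canister, loose, upright, round: plain metal body 60 mm diameter, with red lid and red knob. Body with lid is 98 mm high; on top a round knob 24 mm diameter stands from 98 to 126 mm: grip it by the knob from above. About 0.2 to 0.4 kg. Origin: centre of its underside, z up. At the start it stands on the red disc.
- yellow_canister: Parts canister, loose, upright, round: plain metal body 60 mm diameter, with yellow lid and yellow knob. Body with lid is 98 mm high; on top a round knob 24 mm diameter stands from 98 to 126 mm: grip it by the knob from above. About 0.2 to 0.4 kg. Origin: centre of its underside, z up. At the start it stands on the yellow disc.
- blue_canister: Parts canister, loose, upright, round: plain metal body 60 mm diameter, with blue lid and blue knob. Body with lid is 98 mm high; on top a round knob 24 mm diameter stands from 98 to 126 mm: grip it by the knob from above. About 0.2 to 0.4 kg. Origin: centre of its underside, z up. At the start it stands on the blue disc.
- gear: Brass gear, loose, lying flat with its hub up: toothed disc 58 mm diameter and 10 mm thick, on it a round hub 30 mm diameter from 10 to 42 mm height: grip it by the hub from above. About 0.18 kg. Origin: centre of its underside, z up. At the start it lies on the drawer's floor between the canisters, their bodies about 14 mm from its rim.
- red_disc: Red flat disc, 80 mm diameter, 2 mm thick, fixed on the floor of the drawer: the home of the red canister, which covers its middle at the start. Origin: centre of its underside; its top is 2 mm higher.
- yellow_disc: Yellow flat disc, 80 mm diameter, 2 mm thick, fixed on the floor of the drawer: the home of the yellow canister, which covers its middle at the start. Origin: centre of its underside; its top is 2 mm higher.
- blue_disc: Blue flat disc, 80 mm diameter, 2 mm thick, fixed on the floor of the drawer: the home of the blue canister, which covers its middle at the start. Origin: centre of its underside; its top is 2 mm higher.
- drawer: Maroon open drawer, fixed, pulled out of a low cabinet. Origin on the table at its middle; x points to the cabinet. Floor 4 mm above the origin, x -125 to 90 mm, y +-135 mm; walls 36 mm high at most. Cabinet face at x = 90 mm, cabinet 310 mm wide, 90 mm high. Discs at y = 72, y = -72 and x = -72 mm (colours change), gear near 0, 0. Cartons under 30 mm high in the corners.
- side_tray: Long grey plastic tray, fixed, 280 mm along its x by 140 mm along its y, floor 5 mm thick, rim 14 mm high, walls 5 mm: the side area, with room for the three canisters in a row along its x, 80 mm apart. On the left or the right of the drawer. Origin: centre of its underside, z up; inner floor 5 mm above.
- order_tray: Green tray, fixed, 160 mm along its x by 140 mm along its y, floor 5 mm thick, rim 14 mm high, walls 5 mm, with a black spot 70 mm in diameter painted in the middle of its floor. On the other side of the drawer from the side tray. Origin: centre of its underside, z up; inner floor 5 mm above.
Mind the look-alikes: they are no part of the job. Leave any turquoise look-alike of the yellow_canister alone.

How it is judged:
By the outcome, as a careful person would: the job done as asked, in the order asked, and still so for the second after the job is handed in, with the robot touching nothing.
It also fails if it takes over 128 s, if anything falls off the work surface, if the arm or the gripper's body presses on something with over 40 N, if the wrist force passes 120 N, or if a joint passes its speed limit or range.

## Robot

A 6-joint arm with a two-finger parallel gripper is mounted at the origin on the work surface. World frame = base frame: x ahead of the robot, y to its left, z up, the work surface at z = 0. Lengths are in mm, angles in rad, forces in N, time in s.
With the tool pointing down it reaches from about 400 to 925 mm from the base axis. Payload 12.5 kg.
Tool frame: the origin (TCP) lies midway between the tips of the shut fingers; the grasp point (between the pads) lies 19 mm behind it; z points along the fingers, y is the line along which they close (so a half turn about z gives the same grasp; the last joint's range is limited). The gripper opens to 95 mm and grips with 3 to 60 N. Pads are 20 mm wide; open, the fingers measure 119 mm over their backs; the gripper's body (75 mm by 180 mm) begins 59 mm behind the grasp point.
Start: joints at [-1.234, 0.491, 1.559, -0, 1.092, -0.106], TCP at [267.819, -564.73, 214.661] pointing down, gripper open.
Joint ranges: [-3.1, 3.1], [-0.84, 2.19], [0.05, 2.79], [-1.13, 4.28], [0.06, 2.93], [-2.69, 2.69]. Speed limits (rad/s): [2.22, 2.22, 2.79, 3.14, 3.14, 3.14].

## Interface

Orientations are given as [roll, pitch, yaw] about the fixed x, y, z axes, in that order (R = Rz(yaw) Ry(pitch) Rx(roll)).
In Python, from cell import * gives the robot as it stands.
- The arm moves only by the tool servo_tool, never from a script. Its argument "moves" is one flat list of numbers, 5 for each row, row after row: the shift along the world's x, y, z as a fraction of full scale, then the turn about the world's z as a fraction of full scale, then the opening, from 0 (shut) to 1 (fully open). A call has 1 to 12 rows; each row is the pose to reach, as a shift and turn from the pose commanded when the call began, turning the shorter way round; what a row does not reach only later rows make up. Full scale, the value 1, is 400 mm for a shift and 180 degrees for a turn. A row lasts 1/12 s, in which the tool goes at most 41.7 mm and 7.16 degrees, less where a joint would pass 70% of its speed; a pose out of reach is approached as far as the arm can. A call with a number of a shift or a turn outside -1 to 1 is refused whole. A call with a gripper value outside its range is refused whole. The fingers move at their own pace and stop on an object; the grip force is fixed at half the most. Time passes only in rows, so rows that repeat a pose let the fingers close. It gives the time, the measured TCP pose, the force, the opening and the grip force at its end, in the units of the state.
- state(): the state, without advancing time (a new reading comes with each control period).
- read_camera(name): name is "side" or "top" or "wrist"; returns (picture, depth): 400x640x3 uint8, blue, green, red; 400x640 float32, mm along the optical axis (not along the pixel's ray), 0 where there is no reading.
- get_calibration(name): a dict with "K" (3x3 intrinsics, pixels), "R" (3x3) and "t" (3): a world point X has camera coordinates R X + t. Camera axes: x right, y down, z forward; pixel columns grow to the right and rows downward; lengths in mm; the calibration is good to about 2 mm. A picture is of the moment at which its call begins: read the wrist's pose just before it. get_calibration takes no time and is no camera call; for the wrist camera it gives the pose at the moment of the call.
- job_done(): hands the job in; it is judged then, once.
The state is a dict: "t": time; "joints": joint angles; "qvel": joint speeds; "tau": joint torques, N m; "eef_pos": TCP position; "tcp_rot": TCP orientation; "ft_force": force on the tool from outside, world axes, zero at the start; "moment": the same for the moment, N m; "opening": opening from 0.0 (shut) to 1.0 (fully open); "grip_force": force on a finger pad.
Only numpy, scipy, OpenCV 4.12 (cv2) and the standard library are available. Lean on these libraries where they do the work, as an engineer would, in place of code of your own. Each camera call takes 0.05 s, during which the arm holds its last target. There are 200 camera calls.

## Working session

There is one attempt and no reset: what is moved stays moved. The work goes in short steps, Python scripts to look and compute and a tool call to move; the robot and the scene stay as the last step left them, time stands still between calls to the robot, and variables do not carry over. Pictures are saved under pics/ and viewed, at most 14 in all, crops included, and the job is handed in when it is done.

Besides the shell and the picture viewer there is one more tool, called after "Call:" as name(argument=value, ...) on one line, values as JSON. servo_tool: Moves the arm, as the interface text tells. Its arguments: {"type":"object","properties":{"moves":{"type":"array"}},"required":["moves"]}

```bash
ls; mkdir -p pics; python3 - <<'E'
from cell import *
import cv2,numpy as np
s=state();print(s['t'],s['eef_pos'],s['tcp_rot'],s['opening'])
for n in("top","side"):
    p,d=read_camera(n);cv2.imwrite(f"pics/{n}0.png",p);np.save(f"pics/{n}0.npy",d)
    c=get_calibration(n);print(n,c['K'].tolist() if hasattr(c['K'],'tolist') else c['K'],c['R'],c['t'])
E
```

```text
pics
0.0 [ 267.70494593 -564.4622773   214.01174595] [-3.14039353e+00 -1.10247925e-04  4.42827827e-01] 1.0002469685406037
top [[504.77650029005594, 0.0, 327.21536975034104], [0.0, 504.77650029005594, 197.13219796567014], [0.0, 0.0, 1.0]] [[-0.02489451 -0.99965974 -0.0077887 ]
 [-0.98404764  0.0258771  -0.17601312]
 [ 0.17615478  0.00328269 -0.98435701]] [   2.72093238  509.14457339 1102.99459009]
side [[406.82134700036346, 0.0, 320.86561257231347], [0.0, 406.82134700036346, 192.5675734182908], [0.0, 0.0, 1.0]] [[-0.89181284 -0.45218096 -0.01422113]
 [-0.2620509   0.54194267 -0.79851579]
 [ 0.36878068 -0.70839997 -0.60180586]] [486.87779835 170.54075095 785.17862351]
```

View pics/top0.png

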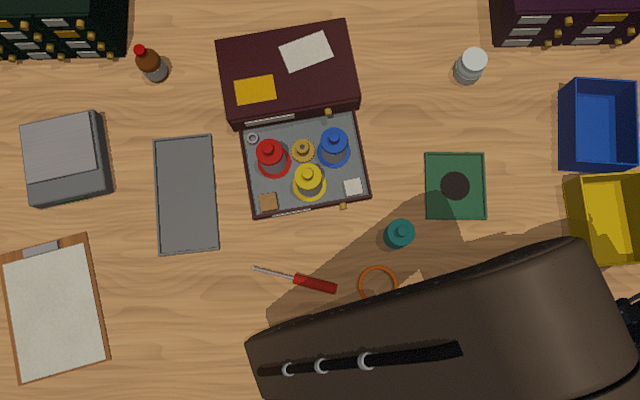

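View pics/side0.png

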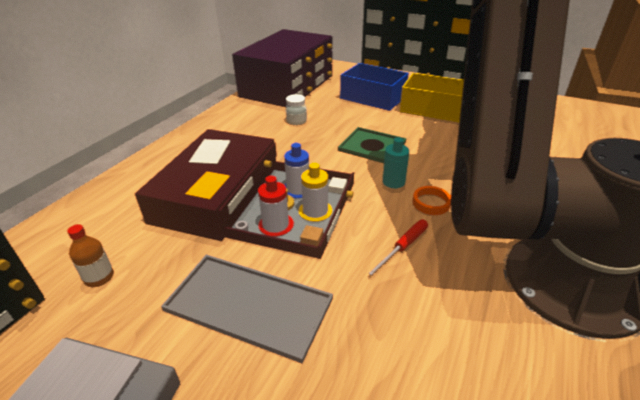

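Top view: red (270,155), yellow (309,180) and blue (334,145) canisters around the gear (303,150). Grey side tray at (186,195), green order tray at (455,186) with its spot at (455,186). Look-alikes are the turquoise canister (399,233), the red-capped brown bottle (147,60), the white jar (470,65), the yellow label (255,90) and a ring/nut in the drawer (252,138).

```bash
cat > h.py <<'E'
from cell import *
import cv2,numpy as np
from scipy.optimize import least_squares
def hsvm(p,col):
    h=cv2.cvtColor(p,cv2.COLOR_BGR2HSV);H,S,V=cv2.split(h)
    r={'red':(H<6)|(H>174),'yellow':(H>22)&(H<32),'blue':(H>108)&(H<122)}[col]
    return r&(S>(150 if col!='blue' else 140))&(V>60)
def pts(c,d,m):
    v,u=np.nonzero(m);z=d[v,u];k=z>0;u,v,z=u[k],v[k],z[k]
    X=np.c_[(u-c['K'][0,2])/c['K'][0,0]*z,(v-c['K'][1,2])/c['K'][1,1]*z,z]
    return (X-c['t'])@c['R'],u,v
def ray(c,u,v,z):
    K,R,t=c['K'],np.array(c['R']),np.array(c['t'])
    d=np.c_[(np.atleast_1d(u)-K[0,2])/K[0,0],(np.atleast_1d(v)-K[1,2])/K[1,1],np.ones(np.size(u))]@R
    o=-R.T@t
    return o+d*((z-o[2])/d[:,2])[:,None]
def cal(n):
    return {k:np.array(x) for k,x in get_calibration(n).items() if k in 'KRt'}
def circ(P,r):
    f=least_squares(lambda q:np.hypot(P[:,0]-q[0],P[:,1]-q[1])-r,P.mean(0)[:2],loss='soft_l1',f_scale=1)
    return f.x,np.sqrt(np.mean(f.fun**2))
E
python3 - <<'E'
from h import *
p=cv2.imread('pics/top0.png');d=np.load('pics/top0.npy');c=cal('top')
box=np.zeros(d.shape,bool);box[110:220,240:375]=1
for col in('red','yellow','blue'):
    m=hsvm(p,col)&box
    X,u,v=pts(c,d,m)
    k=X[:,2]>122;print(col,'knob n',k.sum(),ray(c,u[k].mean(),v[k].mean(),132).round(1),'z',np.median(X[k,2]).round(1))
    l=(X[:,2]>94)&(X[:,2]<112);print('  lid z',np.median(X[l,2]).round(1),'n',l.sum())
    e=X[:,2]<16;print('  disc n',e.sum(),np.median(X[e,2]).round(1))
    # outer edge: farthest per angle about the knob
    Q=ray(c,u[e],v[e],6);k0=ray(c,u[k].mean(),v[k].mean(),132)[0]
    a=np.arctan2(Q[:,1]-k0[1],Q[:,0]-k0[0]);r=np.hypot(*(Q-k0)[:,:2].T)
    E=np.array([Q[(b:=np.where(np.floor(a/.2)==i)[0])[np.argmax(r[b])]] for i in range(-16,16) if (np.floor(a/.2)==i).any()])
    x,rm=circ(E,39.3);print('  disc centre',x.round(1),'rms',rm.round(2),len(E))
# gear hub: brass points
h=cv2.cvtColor(p,cv2.COLOR_BGR2HSV)
X,u,v=pts(c,d,box)
k=(X[:,2]>38)&(X[:,2]<54)&(h[v,u,0]>12)&(h[v,u,0]<28)&(h[v,u,1]>80)&(abs(u-303)<14)&(abs(v-150)<14)
print('hub',k.sum(),ray(c,u[k].mean(),v[k].mean(),46).round(1),np.median(X[k,2]))
# trays
for nm,m,z in(('order',(h[...,0]>60)&(h[...,0]<85)&(h[...,1]>90),14),('spot',(p.max(2)<45),5)):
    b=np.zeros(d.shape,bool);b[140:230,415:500]=1
    if nm=='spot': b[:]=0;b[165:208,435:478]=1
    m=(m&b).astype(np.uint8)
    cs=max(cv2.findContours(m,0,2)[0],key=cv2.contourArea)
    W=ray(c,cs[:,0,0],cs[:,0,1],z)[:,:2].astype(np.float32);print(nm,cv2.minAreaRect(W))
X,u,v=pts(c,d,np.pad(np.ones((130,76),bool),((130,140),(148,416))))
k=(h[v,u,1]<50);m=np.zeros(d.shape,np.uint8);m[v[k],u[k]]=1
cs=max(cv2.findContours(m,0,2)[0],key=cv2.contourArea)
print('side',cv2.minAreaRect(ray(c,cs[:,0,0],cs[:,0,1],10)[:,:2].astype(np.float32)))
cv2.imwrite('pics/crop.png',cv2.resize(p[110:230,235:420],None,fx=4,fy=4))
E
```

```text
red knob n 104 [[602.6 114.5 132. ]] z 133.1
  lid z 105.4 n 441
  disc n 230 7.3
  disc centre [605.2 115.1] rms 4.48 25
yellow knob n 91 [[546.2  31.  132. ]] z 133.7
  lid z 105.6 n 445
  disc n 225 7.5
  disc centre [548.7  31.9] rms 13.62 26
blue knob n 89 [[625.7 -28.3 132. ]] z 133.2
  lid z 105.1 n 407
  disc n 204 7.4
  disc centre [628.  -27.1] rms 4.92 24
hub 121 [[627.5  44.5  46. ]] 47.56549941534015
order ((504.390380859375, -333.83587646484375), (89.01595306396484, 94.70790100097656), 88.51255798339844)
spot ((520.1473388671875, -283.0406188964844), (4.904693603515625, 1.7111802101135254), 41.78938674926758)
side ((534.124267578125, 324.72393798828125), (280.60919189453125, 141.23997497558594), 4.827378749847412)
```

View pics/crop.png

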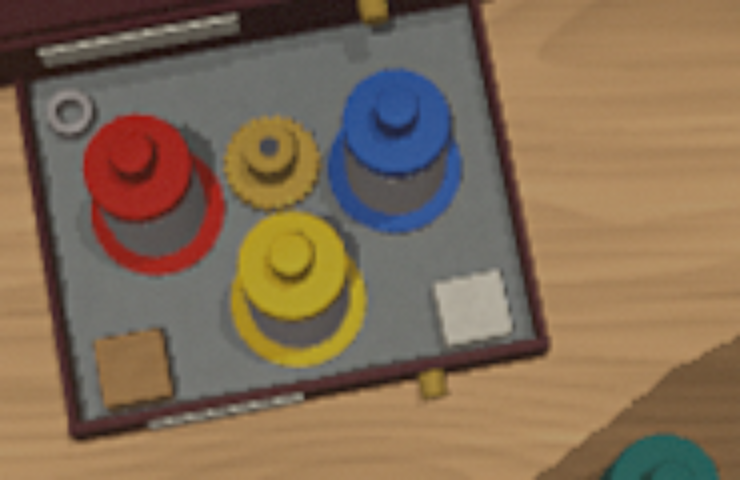

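The crop confirms the choice: the coloured lids on matching discs, and the gear (crop 271,160) between them; the turquoise canister is outside the drawer. I move in for a wrist view while rechecking.

Call:
servo_tool(moves=[0.4,1,0.3,-0.09,0.5,0.4,1,0.3,-0.09,0.5,0.4,1,0.3,-0.09,0.5,0.4,1,0.3,-0.09,0.5,0.4,1,0.3,-0.09,0.5,0.4,1,0.3,-0.09,0.5,0.4,1,0.3,-0.09,0.5,0.4,1,0.3,-0.09,0.5,0.4,1,0.3,-0.09,0.5,0.4,1,0.3,-0.09,0.5,0.4,1,0.3,-0.09,0.5,0.4,1,0.3,-0.09,0.5])

```text
t: 1.1
eef_pos: [429.2, -161.0, 336.3]
tcp_rot: [3.141, -0.002, 0.164]
ft_force: [0.5, -0.6, 0.1]
opening: 0.501
grip_force: 0.0
```

Call:
servo_tool(moves=[0.3,0.5,0.1,0,0.5,0.3,0.5,0.1,0,0.5,0.3,0.5,0.1,0,0.5,0.3,0.5,0.1,0,0.5,0.3,0.5,0.1,0,0.5,0.3,0.5,0.1,0,0.5,0.3,0.5,0.1,0,0.5,0.3,0.5,0.1,0,0.5,0.3,0.5,0.1,0,0.5,0.3,0.5,0.1,0,0.5])

```text
t: 1.93
eef_pos: [547.3, 34.1, 374.4]
tcp_rot: [3.141, 0.001, 0.159]
ft_force: [0.5, 0.9, 0.2]
opening: 0.5
grip_force: 0.0
```

```bash
python3 - <<'E'
from h import *
s=state();print(s['t'],s['eef_pos'],s['tcp_rot'],s['opening'],s['ft_force'])
c=cal('wrist');np.savez('pics/w1.npz',**c)
p,d=read_camera('wrist');cv2.imwrite('pics/w1.png',p);np.save('pics/w1.npy',d)
p,d=read_camera('top');cv2.imwrite('pics/top1.png',p);np.save('pics/top1.npy',d)
print(c['R'],c['t'],-c['R'].T@c['t'])
E
```

```text
1.9333 [547.32299625  34.07689793 374.36289062] [3.14142908e+00 7.30402288e-04 1.58774998e-01] 0.4997673420268585 [0.54726835 0.93844525 0.18531405]
[[ 0.15768537 -0.98748871  0.00117157]
 [-0.95981484 -0.15298719  0.23526665]
 [-0.23214393 -0.03822259 -0.97193016]] [-54.00306648 466.00007967 672.62775666] [611.93573401  43.67420178 544.17619023]
```

View pics/w1.png

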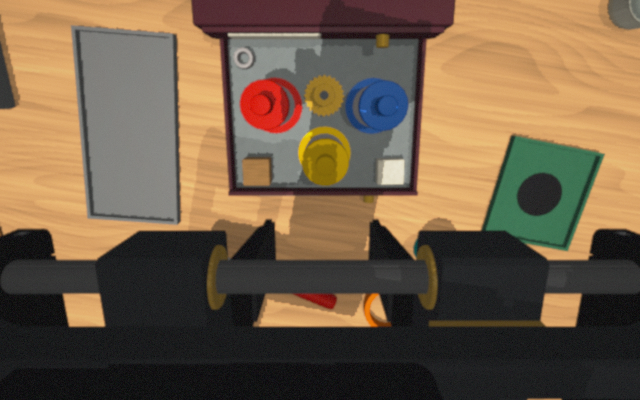

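The wrist view shows the drawer, with red (265,105), gear (323,95), blue (380,105) and yellow (325,157), plus the order tray spot (540,194) and the side tray (127,124).

```bash
cat >> h.py <<'E'
def rect(c,m,z):
    cs=max(cv2.findContours(m.astype(np.uint8),0,2)[0],key=cv2.contourArea)
    return cv2.minAreaRect(ray(c,cs[:,0,0],cs[:,0,1],z)[:,:2].astype(np.float32))
def ell(c,m,z):
    cs=max(cv2.findContours(m.astype(np.uint8),0,1)[0],key=cv2.contourArea)
    return cv2.fitEllipse(ray(c,cs[:,0,0],cs[:,0,1],z)[:,:2].astype(np.float32))
def win(s,a,b,e,f):
    w=np.zeros(s,bool);w[b:f,a:e]=1;return w
def knobs(c,p,d,lo=122,zt=132,box=None):
    for col in('red','yellow','blue'):
        m=hsvm(p,col)
        if box is not None:m&=box
        X,u,v=pts(c,d,m);k=abs(X[:,2]-zt)<6
        if k.sum()<20: print(col,'none');continue
        mm=np.zeros(d.shape,bool);mm[v[k],u[k]]=1
        e=ell(c,mm,zt);print(col,'knob',np.round(e[0],1),np.round(e[1],1),'z',X[k,2].mean().round(1),k.sum())
E
python3 - <<'E'
from h import *
f=np.load('pics/w1.npz');
for n,pn,c,bx,gb,sb,ob,tb in(('wrist','w1',{k:f[k] for k in 'KRt'},(225,35,425,195),(302,72,347,117),(510,165,570,222),(480,130,605,252),(70,20,185,228)),
   ('top','top1',cal('top'),(240,110,375,220),(289,136,317,162),(435,165,478,208),(420,147,492,224),(148,130,224,260))):
    p=cv2.imread(f'pics/{pn}.png');d=np.load(f'pics/{pn}.npy');h=cv2.cvtColor(p,cv2.COLOR_BGR2HSV);s=d.shape
    print(n);knobs(c,p,d,box=win(s,*bx))
    for col in('red','yellow','blue'):
        X,u,v=pts(c,d,hsvm(p,col)&win(s,*bx));m=np.zeros(s,bool);e=X[:,2]<16;m[v[e],u[e]]=1
        if e.sum()<30: continue
        Q=ray(c,u[e],v[e],6)
        hull=cv2.convexHull(Q[:,:2].astype(np.float32))[:,0];x,rm=circ(hull,40);print(col,'disc',x.round(1),rm.round(2))
    X,u,v=pts(c,d,win(s,*gb));br=(h[v,u,0]>14)&(h[v,u,0]<30)&(h[v,u,1]>90)
    for nm,z,t in(('gearrim',14,5),('hub',46,4)):
        k=br&(abs(X[:,2]-z)<t+1);m=np.zeros(s,bool);m[v[k],u[k]]=1
        e=ell(c,m,z);print(nm,np.round(e[0],1),np.round(e[1],1),k.sum())
    sp=(p.max(2)<60)&win(s,*sb);e=ell(c,sp,5);print('spot',np.round(e[0],1),np.round(e[1],1))
    r=rect(c,(h[...,0]>50)&(h[...,0]<90)&(h[...,1]>60)&win(s,*ob),14);print('order',np.round(r[0],1),np.round(r[1],1),r[2])
    r=rect(c,(h[...,1]<50)&win(s,*tb),12);print('side',np.round(r[0],1),np.round(r[1],1),r[2])
E
```

```text
wrist
red knob [605.2 112.8] [22.4 22.9] z 131.4 355
yellow knob [548.   29.5] [22.3 22.7] z 131.4 311Traceback (most recent call last):
  File "<stdin>", line 6, in <module>
  File "h.py", line 37, in knobs
    e=ell(c,mm,zt);print(col,'knob',np.round(e[0],1),np.round(e[1],1),'z',X[k,2].mean().round(1),k.sum())
  File "h.py", line 27, in ell
    return cv2.fitEllipse(ray(c,cs[:,0,0],cs[:,0,1],z)[:,:2].astype(np.float32))
           ~~~~~~~~~~~~~~^^^^^^^^^^^^^^^^^^^^^^^^^^^^^^^^^^^^^^^^^^^^^^^^^^^^^^^
cv2.error: OpenCV(4.12.0) /io/opencv/modules/imgproc/src/shapedescr.cpp:361: error: (-201:Incorrect size of input array) There should be at least 5 points to fit the ellipse in function 'fitEllipseNoDirect'
```

```bash
sed -i "s/'blue':(H>108)&(H<122)/'blue':(H>102)\&(H<124)/; s/else 140))&(V>60)/else 110))\&(V>35)/" h.py
sed -i "s/(H>22)&(H<32)/(H>20)\&(H<34)/" h.py
cat > m.py <<'E'
from h import *
f=np.load('pics/w1.npz');
for n,pn,c,bx,gb,sb,ob,tb in(('wrist','w1',{k:f[k] for k in 'KRt'},(225,35,425,195),(302,72,347,117),(510,165,570,222),(480,130,605,252),(70,20,185,228)),
   ('top','top0',cal('top'),(240,110,375,220),(289,136,317,162),(435,165,478,208),(420,147,492,224),(148,130,224,260))):
    p=cv2.imread(f'pics/{pn}.png');d=np.load(f'pics/{pn}.npy');h=cv2.cvtColor(p,cv2.COLOR_BGR2HSV);s=d.shape
    print(n);knobs(c,p,d,box=win(s,*bx))
    def go(nm,fn,*a):
        try:
            e=fn(*a);print(nm,np.round(e[0],1),np.round(e[1],1),round(e[2],1))
        except Exception as x: print(nm,'fail',str(x)[:40])
    for col in('red','yellow','blue'):
        X,u,v=pts(c,d,hsvm(p,col)&win(s,*bx));m=np.zeros(s,np.uint8);e=X[:,2]<16;m[v[e],u[e]]=1
        m=cv2.morphologyEx(m,cv2.MORPH_CLOSE,np.ones((3,3)))
        nl,L,st,_=cv2.connectedComponentsWithStats(m);
        if nl<2: continue
        v,u=np.nonzero(L==1+np.argmax(st[1:,4]))
        hull=cv2.convexHull(ray(c,u,v,6)[:,:2].astype(np.float32))[:,0];x,rm=circ(hull,40);print(col,'disc',x.round(1),rm.round(2),len(hull))
    X,u,v=pts(c,d,win(s,*gb));br=(h[v,u,0]>14)&(h[v,u,0]<30)&(h[v,u,1]>90)
    for nm,z,t in(('gearrim',14,5),('hub',46,4)):
        k=br&(abs(X[:,2]-z)<t+1);m=np.zeros(s,bool);m[v[k],u[k]]=1
        go(nm,ell,c,m,z)
    go('spot',ell,c,(p.max(2)<60)&win(s,*sb),5)
    go('order',rect,c,(h[...,0]>50)&(h[...,0]<90)&(h[...,1]>60)&win(s,*ob),14)
    go('side',rect,c,(h[...,1]<50)&win(s,*tb),12)
E
python3 m.py
```

```text
wrist
red knob [605.2 112.8] [22.4 22.9] z 131.4 355
yellow knob [548.   29.5] [22.3 22.7] z 131.4 311
blue knob [626.8 -29. ] [22.5 22.9] z 131.5 355
red disc [604.3 113.3] 0.82 27
yellow disc [627.1  29.2] 13.73 24
blue disc [627.  -30.3] 0.45 28
gearrim [630.   43.7] [54.3 54.7] 92.0
hub [630.   43.6] [27.9 28.5] 27.6
spot [ 536.2 -313.8] [65.8 66.2] 177.7
order [ 535.5 -310.4] [143.5 159.5] 88.1
side [534.2 320. ] [279.1 143.1] 4.8
top
red knob [603.2 114.5] [21.6 24. ] z 132.8 99
yellow knob [546.   30.8] [21.5 22.5] z 133.4 95
blue knob [624.9 -28.1] [22.2 22.7] z 132.9 96
red disc [605.4 115.6] 1.1 24
yellow disc [548.1  32.2] 1.07 22
blue disc [627.7 -27.2] 1.2 27
gearrim [629.   45.4] [53.6 54.3] 2.3
hub [628.2  45.1] [28.  29.3] 78.0
spot [ 536.3 -311.1] [66.1 67.6] 18.4
order [ 536.5 -310.1] [140.4 157.9] 88.4
side [533.7 324.1] [280.1 141. ] 4.8
```

Both views agree within about 3 mm and the sizes match: knobs are red (604,114), yellow (547,30) and blue (626,-29). The gear is at (629.5,44), the spot at (536,-312) and the side tray at (534,322), yaw 4.8°. I take yellow first.

Call:
servo_tool(moves=[0,-0.013,-0.1,0,0.5,0,-0.013,-0.2,0,0.5,0,-0.013,-0.3,0,0.5,0,-0.013,-0.4,0,0.5,0,-0.013,-0.5,0,0.5,0,-0.013,-0.58,0,0.5,0,-0.013,-0.62,0,0.5,0,-0.013,-0.64,0,0.5,0,-0.013,-0.655,0,0.5,0,-0.013,-0.665,0,0.5,0,-0.013,-0.665,0,0.5,0,-0.013,-0.665,0,0.5])

```text
t: 3.03
eef_pos: [548.3, 29.9, 109.6]
tcp_rot: [3.141, -0.002, 0.16]
ft_force: [-0.5, -0.9, 0.3]
opening: 0.502
grip_force: 0.0
```

Call:
servo_tool(moves=[0,0,0,0,0,0,0,0,0,0,0,0,0,0,0,0,0,0,0,0,0,0,0,0,0,0,0,0,0,0])

```text
t: 3.53
eef_pos: [548.0, 30.1, 108.9]
tcp_rot: [3.141, -0.0, 0.16]
ft_force: [-0.8, 0.7, 3.3]
opening: 0.246
grip_force: 30.0
```

```bash
python3 - <<'E'
from h import *
s=state();print(s['eef_pos'],s['opening'],s['grip_force'],s['ft_force'])
p,d=read_camera('wrist');q,_=read_camera('side')
cv2.imwrite('pics/g1.png',np.hstack([cv2.resize(p,(400,250)),cv2.resize(q[120:280,200:456],(400,250))]))
E
```

```text
[547.96244172  30.11977131 108.93994172] 0.2456212006568976 30.0006240606308 [-0.82255482  0.68666768  3.27868865]
```

View pics/g1.png

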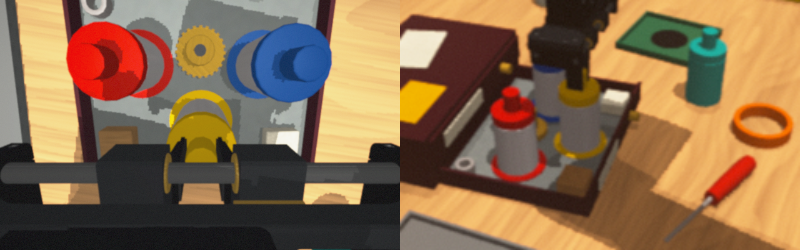

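The knob is held between the pads (opening 23 mm, yellow at wrist crop 200,145). Now lift and carry.

Call:
servo_tool(moves=[0,0,0.01,0,0,0,0,0.03,0,0,0,0,0.07,0,0,0,0,0.12,0,0,0,0,0.18,0,0,0,0,0.24,0,0,0,0,0.3,0,0,0,0,0.34,0,0,0,0,0.365,0,0,0,0,0.375,0,0,0,0,0.38,0,0])

```text
t: 4.55
eef_pos: [547.6, 30.1, 260.9]
tcp_rot: [3.141, -0.0, 0.16]
ft_force: [-0.1, -0.4, -2.5]
opening: 0.248
grip_force: 30.0
```

Call:
servo_tool(moves=[-0.005,0.015,0,0,0,-0.015,0.045,0,0,0,-0.03,0.09,0,0,0,-0.05,0.15,0,0,0,-0.075,0.22,0,0,0,-0.1,0.3,0,0,0,-0.127,0.38,0,0,0,-0.153,0.46,0,0,0,-0.177,0.54,0,0,0,-0.2,0.61,0,0,0,-0.217,0.66,0,0,0,-0.227,0.69,0,0,0])

```text
t: 5.55
eef_pos: [455.1, 308.6, 259.7]
tcp_rot: [3.141, 0.002, 0.162]
ft_force: [0.6, 0.4, -2.4]
opening: 0.246
grip_force: 30.0
```

Call:
servo_tool(moves=[-0.007,0.022,-0.01,0,0,-0.007,0.022,-0.04,0,0,-0.007,0.022,-0.09,0,0,-0.007,0.022,-0.15,0,0,-0.007,0.022,-0.21,0,0,-0.007,0.022,-0.27,0,0,-0.007,0.022,-0.32,0,0,-0.007,0.022,-0.35,0,0,-0.007,0.022,-0.367,0,0,-0.007,0.022,-0.375,0,0,-0.007,0.022,-0.38,0,0,-0.007,0.022,-0.38,0,0])

```text
t: 6.55
eef_pos: [454.4, 314.8, 108.8]
tcp_rot: [3.142, -0.0, 0.16]
ft_force: [0.2, -0.6, -2.0]
opening: 0.246
grip_force: 30.0
```

```bash
python3 - <<'E'
from h import *
s=state();print(s['eef_pos'],s['opening'],s['ft_force'])
q,_=read_camera('side');cv2.imwrite('pics/s1.png',cv2.resize(q[140:380,100:420],(640,480)))
E
```

```text
[454.40467089 314.81556641 108.8411652 ] 0.24634719905936708 [ 0.18661329 -0.61749078 -2.01846014]
```

View pics/s1.png

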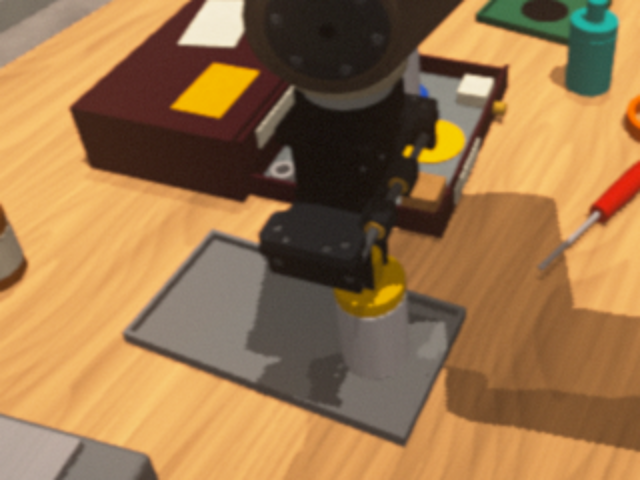

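Yellow hangs just above the tray's near end, upright, and the yellow disc is bare. Lower the last bit, release and rise.

Call:
servo_tool(moves=[0,0,-0.002,0,0,0,0,-0.004,0,0,0,0,-0.004,0,0,0,0,-0.004,0,0.5,0,0,-0.004,0,0.5,0,0,-0.004,0,0.5,0,0,-0.004,0,0.5,0,0,0.02,0,0.5,0,0,0.08,0,0.5,0,0,0.16,0,0.5,0,0,0.22,0,0.5,0,0,0.25,0,0.5])

```text
t: 7.6
eef_pos: [454.9, 315.3, 212.4]
tcp_rot: [-3.14, -0.004, 0.16]
ft_force: [0.3, -0.0, -0.3]
opening: 0.5
grip_force: 0.0
```

Call:
servo_tool(moves=[0.06,-0.08,0,0,0.5,0.12,-0.16,0,0,0.5,0.18,-0.24,0,0,0.5,0.24,-0.32,0,0,0.5,0.3,-0.4,0,0,0.5,0.34,-0.46,0,0,0.5,0.36,-0.485,0,0,0.5,0.375,-0.504,0,0,0.5,0.375,-0.504,0,0,0.5,0.375,-0.504,0,0,0.5])

```text
t: 8.43
eef_pos: [603.7, 114.0, 208.8]
tcp_rot: [-3.141, 0.0, 0.16]
ft_force: [-0.1, -0.4, -0.6]
opening: 0.495
grip_force: 0.0
```

Call:
servo_tool(moves=[0,0,-0.08,0,0.5,0,0,-0.15,0,0.5,0,0,-0.2,0,0.5,0,0,-0.23,0,0.5,0,0,-0.245,0,0.5,0,0,-0.25,0,0.5,0,0,-0.25,0,0.5,0,0,-0.25,0,0,0,0,-0.25,0,0,0,0,-0.25,0,0,0,0,-0.25,0,0,0,0,-0.25,0,0])

```text
t: 9.43
eef_pos: [604.4, 113.4, 109.2]
tcp_rot: [-3.142, -0.001, 0.16]
ft_force: [-0.5, 1.9, 1.8]
opening: 0.246
grip_force: 30.0
```

Call:
servo_tool(moves=[0,0,0.01,0,0,0,0,0.03,0,0,0,0,0.07,0,0,0,0,0.12,0,0,0,0,0.17,0,0,0,0,0.21,0,0,0,0,0.235,0,0,0,0,0.245,0,0,0,0,0.25,0,0,0.002,0.01,0.25,0,0,0.004,0.03,0.25,0,0,0.006,0.07,0.25,0,0])

```text
t: 10.43
eef_pos: [606.5, 141.0, 207.7]
tcp_rot: [3.141, 0.002, 0.159]
ft_force: [-0.4, 0.2, -3.1]
opening: 0.245
grip_force: 30.0
```

Call:
servo_tool(moves=[0.003,0.06,0,0,0,0.006,0.13,0,0,0,0.009,0.2,0,0,0,0.012,0.27,0,0,0,0.015,0.34,0,0,0,0.017,0.4,0,0,0,0.018,0.44,0,0,0,0.018,0.46,0,0,0,0.018,0.468,0,0,0,0.018,0.468,0,0,0,0.018,0.468,-0.02,0,0,0.018,0.468,-0.06,0,0])

```text
t: 11.43
eef_pos: [614.7, 327.5, 185.9]
tcp_rot: [-3.141, -0.003, 0.159]
ft_force: [1.4, 0.6, -3.1]
opening: 0.247
grip_force: 30.0
```

Call:
servo_tool(moves=[0,0,-0.05,0,0,0,0,-0.1,0,0,0,0,-0.14,0,0,0,0,-0.165,0,0,0,0,-0.18,0,0,0,0,-0.187,0,0,0,0,-0.19,0,0,0,0,-0.192,0,0,0,0,-0.194,0,0,0,0,-0.194,0,0,0,0,-0.194,0,0])

```text
t: 12.35
eef_pos: [614.2, 328.7, 108.1]
tcp_rot: [-3.141, -0.002, 0.16]
ft_force: [-0.6, 0.2, 3.0]
opening: 0.242
grip_force: 30.0
```

Call:
servo_tool(moves=[0,0,0,0,0.5,0,0,0,0,0.5,0,0,0,0,0.5,0,0,0,0,0.5,0,0,0.02,0,0.5,0,0,0.08,0,0.5,0,0,0.16,0,0.5,0,0,0.22,0,0.5,0,0,0.25,0,0.5,0,-0.03,0.25,0,0.5,0,-0.1,0.25,0,0.5])

```text
t: 13.27
eef_pos: [613.3, 289.6, 206.6]
tcp_rot: [-3.141, -0.0, 0.163]
ft_force: [1.5, -0.6, -1.3]
opening: 0.505
grip_force: 0.0
```

Call:
servo_tool(moves=[0.01,-0.1,0,0,0.5,0.02,-0.2,0,0,0.5,0.03,-0.3,0,0,0.5,0.03,-0.4,0,0,0.5,0.03,-0.5,0,0,0.5,0.03,-0.6,0,0,0.5,0.03,-0.7,0,0,0.5,0.03,-0.76,0,0,0.5,0.03,-0.785,0,0,0.5,0.03,-0.793,0,0,0.5,0.03,-0.793,0,0,0.5])

```text
t: 14.18
eef_pos: [625.3, -29.1, 206.1]
tcp_rot: [-3.141, 0.001, 0.159]
ft_force: [-0.2, -1.0, -0.5]
opening: 0.501
grip_force: 0.0
```

Call:
servo_tool(moves=[0,0,-0.08,0,0.5,0,0,-0.15,0,0.5,0,0,-0.2,0,0.5,0,0,-0.23,0,0.5,0,0,-0.242,0,0.5,0,0,-0.246,0,0.5,0,0,-0.246,0,0.5,0,0,-0.246,0,0,0,0,-0.246,0,0,0,0,-0.246,0,0,0,0,-0.246,0,0,0,0,-0.246,0,0])

```text
t: 15.18
eef_pos: [626.0, -28.9, 109.2]
tcp_rot: [3.141, -0.001, 0.16]
ft_force: [-0.9, -0.4, 3.3]
opening: 0.247
grip_force: 30.0
```

Call:
servo_tool(moves=[0,0,0.01,0,0,0,0,0.03,0,0,0,0,0.07,0,0,0,0,0.12,0,0,0,0,0.17,0,0,0,0,0.21,0,0,0,0,0.235,0,0,0,0,0.245,0,0,0,0,0.25,0,0,-0.009,0.01,0.25,0,0,-0.019,0.03,0.25,0,0,-0.039,0.07,0.25,0,0])

```text
t: 16.18
eef_pos: [609.7, -0.8, 207.6]
tcp_rot: [-3.141, 0.001, 0.159]
ft_force: [0.1, 0.7, -3.9]
opening: 0.244
grip_force: 30.0
```

Call:
servo_tool(moves=[-0.02,0.06,0,0,0,-0.04,0.13,0,0,0,-0.07,0.21,0,0,0,-0.1,0.29,0,0,0,-0.13,0.37,0,0,0,-0.15,0.45,0,0,0,-0.17,0.53,0,0,0,-0.18,0.61,0,0,0,-0.185,0.69,0,0,0,-0.19,0.75,0,0,0,-0.19,0.785,0,0,0,-0.19,0.8,0,0,0])

```text
t: 17.18
eef_pos: [532.7, 321.6, 208.1]
tcp_rot: [3.141, 0.001, 0.163]
ft_force: [0.5, 0.1, -3.3]
opening: 0.247
grip_force: 30.0
```

Call:
servo_tool(moves=[0,0.006,0,0,0,0,0.006,-0.02,0,0,0,0.006,-0.06,0,0,0,0.006,-0.11,0,0,0,0.006,-0.16,0,0,0,0.006,-0.2,0,0,0,0.006,-0.225,0,0,0,0.006,-0.24,0,0,0,0.006,-0.248,0,0,0,0.006,-0.252,0,0,0,0.006,-0.254,0,0,0,0.006,-0.254,0,0])

```text
t: 18.18
eef_pos: [534.7, 321.5, 108.3]
tcp_rot: [3.141, -0.002, 0.16]
ft_force: [-2.0, -3.4, 2.4]
opening: 0.244
grip_force: 30.0
```

Call:
servo_tool(moves=[0,0,0,0,0.5,0,0,0,0,0.5,0,0,0,0,0.5,0,0,0,0,0.5,0,0,0.02,0,0.5,0,0,0.08,0,0.5,0,0,0.16,0,0.5,0,0,0.22,0,0.5,0,0,0.25,0,0.5,0,-0.03,0.25,0,0.5,0,-0.1,0.25,0,0.5])

```text
t: 19.1
eef_pos: [534.1, 282.7, 207.5]
tcp_rot: [-3.141, -0.002, 0.163]
ft_force: [0.8, -0.9, -0.0]
opening: 0.499
grip_force: 0.0
```

Call:
servo_tool(moves=[0.01,-0.1,0,0,0.5,0.02,-0.2,0,0,0.5,0.03,-0.3,0,0,0.5,0.04,-0.4,0,0,0.5,0.065,-0.5,0,0,0.5,0.065,-0.56,0,0,0.5,0.065,-0.585,0,0,0.5,0.065,-0.595,0,0,0.5,0.065,-0.595,0,0,0.5,0.065,-0.595,0,0,0.5])

```text
t: 19.93
eef_pos: [559.9, 44.5, 206.8]
tcp_rot: [-3.141, 0.0, 0.161]
ft_force: [0.3, 0.3, 0.2]
opening: 0.501
grip_force: 0.0
```

```bash
python3 - <<'E'
from h import *
s=state();print(s['t'],s['eef_pos'])
c=cal('wrist');p,d=read_camera('wrist');np.savez('pics/w2.npz',d=d,**c);cv2.imwrite('pics/w2.png',p)
q,_=read_camera('side');cv2.imwrite('pics/v2.png',np.vstack([cv2.resize(p,(480,300)),cv2.resize(q[120:380,100:516],(480,300))]))
h=cv2.cvtColor(p,cv2.COLOR_BGR2HSV);S=d.shape
X,u,v=pts(c,d,np.ones(S,bool));br=(h[v,u,0]>12)&(h[v,u,0]<30)&(h[v,u,1]>80)&(np.hypot(X[:,0]-629,X[:,1]-44)<40)
for nm,z in(('rim',14),('hub',46)):
    k=br&(abs(X[:,2]-z)<5);m=np.zeros(S,bool);m[v[k],u[k]]=1
    try:e=ell(c,m,z);print(nm,e,X[k,2].mean())
    except Exception as x:print(nm,k.sum())
for col,g in(('red',(604,114)),('yellow',(547,30)),('blue',(626,-29))):
    m=hsvm(p,col);X,u,v=pts(c,d,m);k=(X[:,2]<16)&(np.hypot(X[:,0]-g[0],X[:,1]-g[1])<50);m=np.zeros(S,bool);m[v[k],u[k]]=1
    m=cv2.morphologyEx(m.astype(np.uint8),2,np.ones((3,3)))
    try:print(col,ell(c,m,6))
    except Exception as x:print(col,k.sum())
E
```

```text
19.9333 [559.9176235   44.48348206 206.83104994]
rim ((629.8013916015625, 43.62419891357422), (54.74351501464844, 55.092491149902344), 57.27164077758789) 13.767064583936671
hub ((629.7026977539062, 43.67770004272461), (28.543262481689453, 28.597415924072266), 174.00204467773438) 45.69986514823243
red ((604.46728515625, 112.29566955566406), (77.66307067871094, 77.94973754882812), 144.24240112304688)
yellow ((547.1198120117188, 29.50359535217285), (77.85958099365234, 78.369140625), 134.58712768554688)
blue ((626.6451416015625, -29.12105369567871), (78.08141326904297, 78.62785339355469), 76.49523162841797)
```

View pics/v2.png

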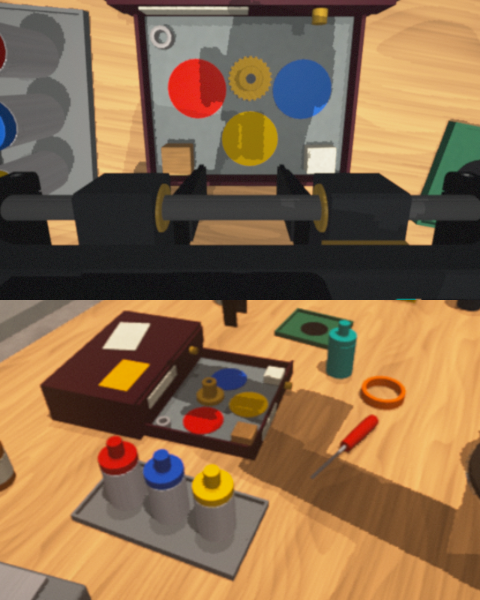

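All three canisters stand upright in the side tray (red, blue, yellow at 118,470 / 165,490 / 213,505). The gear hasn't moved and the discs are bare. Now the gear.

Call:
servo_tool(moves=[0.05,0,0,0,0.5,0.11,0,0,0,0.5,0.15,0,-0.04,0,0.5,0.174,0,-0.11,0,0.5,0.174,0,-0.19,0,0.5,0.174,0,-0.27,0,0.5,0.174,0,-0.34,0,0.5,0.174,0,-0.4,0,0.5,0.174,0,-0.44,0,0.5,0.174,0,-0.46,0,0.5,0.174,0,-0.472,0,0.5,0.174,0,-0.475,0,0.5])

```text
t: 21.03
eef_pos: [629.8, 44.4, 16.8]
tcp_rot: [3.142, 0.0, 0.161]
ft_force: [0.3, -0.8, 0.6]
opening: 0.501
grip_force: 0.0
```

Call:
servo_tool(moves=[0,0,0,0,0.5,0,0,0,0,0,0,0,0,0,0,0,0,0,0,0,0,0,0,0,0,0,0,0,0,0])

```text
t: 21.53
eef_pos: [630.1, 43.7, 17.8]
tcp_rot: [3.141, -0.001, 0.16]
ft_force: [-1.6, 0.8, 6.4]
opening: 0.312
grip_force: 30.0
```

Call:
servo_tool(moves=[0,0,0.01,0,0,0,0,0.03,0,0,0,0,0.07,0,0,0,0,0.12,0,0,0,0,0.17,0,0,0,0,0.21,0,0,0,0,0.235,0,0,0,0,0.245,0,0,0,0,0.25,0,0,-0.004,-0.01,0.25,0,0,-0.012,-0.03,0.25,0,0,-0.024,-0.07,0.25,0,0])

```text
t: 22.53
eef_pos: [619.6, 15.9, 116.0]
tcp_rot: [-3.141, 0.002, 0.161]
ft_force: [-0.3, -0.4, -0.4]
opening: 0.307
grip_force: 30.0
```

Call:
servo_tool(moves=[-0.02,-0.06,0,0,0,-0.04,-0.13,0,0,0,-0.06,-0.21,0,0,0,-0.08,-0.29,0,0,0,-0.1,-0.37,0,0,0,-0.125,-0.45,0,0,0,-0.15,-0.53,0,0,0,-0.17,-0.61,0,0,0,-0.19,-0.69,0,0,0,-0.203,-0.76,0,0,0,-0.21,-0.8,0,0,0,-0.21,-0.815,0,0,0])

```text
t: 23.53
eef_pos: [534.9, -312.7, 116.2]
tcp_rot: [-3.141, 0.001, 0.157]
ft_force: [0.3, 0.7, -2.6]
opening: 0.31
grip_force: 30.0
```

Call:
servo_tool(moves=[0,-0.006,0,0,0,0,-0.006,-0.02,0,0,0,-0.006,-0.06,0,0,0,-0.006,-0.11,0,0,0,-0.006,-0.16,0,0,0,-0.006,-0.19,0,0,0,-0.006,-0.21,0,0,0,-0.006,-0.225,0,0,0,-0.006,-0.235,0,0,0,-0.006,-0.241,0,0,0,-0.006,-0.244,0,0,0,-0.006,-0.246,0,0])

```text
t: 24.53
eef_pos: [536.4, -312.9, 19.1]
tcp_rot: [3.141, -0.001, 0.16]
ft_force: [0.2, -0.6, -1.7]
opening: 0.312
grip_force: 30.0
```

Call:
servo_tool(moves=[0,0,-0.002,0,0,0,0,-0.004,0,0,0,0,-0.004,0,0,0,0,-0.004,0,0.5,0,0,-0.004,0,0.5,0,0,-0.004,0,0.5,0,0,-0.002,0,0.5,0,0,0.03,0,0.5,0,0,0.09,0,0.5,0,0,0.17,0,0.5,0,0,0.25,0,0.5,0,0,0.33,0,0.5])

```text
t: 25.53
eef_pos: [536.0, -312.6, 153.0]
tcp_rot: [3.141, -0.0, 0.16]
ft_force: [0.1, 0.2, 0.3]
opening: 0.5
grip_force: 0.0
```

Call:
servo_tool(moves=[-0.06,0.05,0.1,0,0.5,-0.12,0.1,0.15,0,0.5,-0.15,0.1,0.15,0,0.5,-0.15,0.1,0.15,0,0.5,-0.15,0.1,0.15,0,0.5])

```text
t: 25.95
eef_pos: [476.2, -272.9, 212.0]
tcp_rot: [3.14, -0.001, 0.16]
ft_force: [0.6, -0.3, 0.3]
opening: 0.499
grip_force: 0.0
```

```bash
cat > g.py <<'E'
from h import *
s=state();print(s['t'],s['eef_pos'])
c=cal('wrist');p,d=read_camera('wrist');cv2.imwrite('pics/w3.png',p)
h=cv2.cvtColor(p,cv2.COLOR_BGR2HSV);S=d.shape
X,u,v=pts(c,d,np.ones(S,bool));near=np.hypot(X[:,0]-536,X[:,1]+312)<55
br=(h[v,u,0]>12)&(h[v,u,0]<30)&(h[v,u,1]>80)&near
for nm,z in(('rim',15),('hub',47)):
    k=br&(abs(X[:,2]-z)<5);m=np.zeros(S,bool);m[v[k],u[k]]=1
    try:print(nm,ell(c,m,z),X[k,2].mean())
    except Exception as x:print(nm,k.sum())
k=near&(p[v,u].max(1)<60)&(X[:,2]<9)
hull=cv2.convexHull(ray(c,u[k],v[k],5)[:,:2].astype(np.float32))[:,0];print('spot',circ(hull,34.5))
E
python3 g.py
```

```text
25.95 [ 476.22687692 -272.86428393  211.95989983]
rim ((536.2919311523438, -313.5995178222656), (55.1051025390625, 55.36216735839844), 23.909215927124023) 14.72758444094484
hub ((536.1412963867188, -313.40618896484375), (28.51814842224121, 29.050642013549805), 1.274860143661499) 46.77885640401921
spot (array([ 536.26753923, -313.39853991]), np.float64(0.4538700910991763))
```

View pics/w3.png

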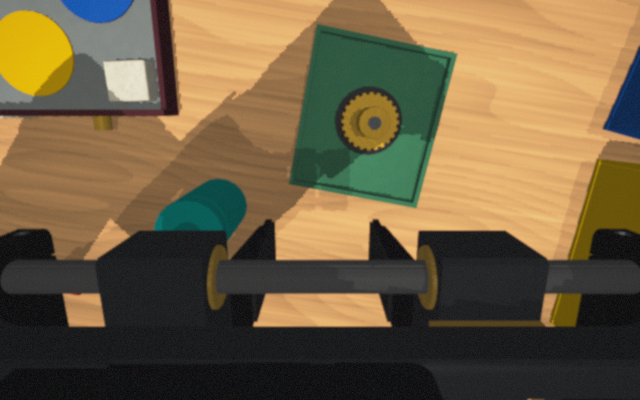

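The gear lies flat on the spot at (370,121), within 0.5 mm of the spot's centre. Now I return the canisters, blue first.

Call:
servo_tool(moves=[0.02,0.1,0,0,0.5,0.03,0.2,0,0,0.5,0.05,0.3,0,0,0.5,0.06,0.4,0,0,0.5,0.08,0.5,0,0,0.5,0.09,0.6,0,0,0.5,0.11,0.7,0,0,0.5,0.12,0.8,0,0,0.5,0.14,0.9,0,0,0.5,0.145,1,0,0,0.5])

```text
t: 26.83
eef_pos: [535.5, 129.6, 209.7]
tcp_rot: [3.142, 0.001, 0.16]
ft_force: [-0.3, -0.5, 0.6]
opening: 0.498
grip_force: 0.0
```

Call:
servo_tool(moves=[0,0.1,0,0,0.5,0,0.2,0,0,0.5,0,0.3,0,0,0.5,0,0.4,0,0,0.5,0,0.45,0,0,0.5,0,0.475,0,0,0.5,0,0.486,0,0,0.5,0,0.486,0,0,0.5,0,0.486,0,0,0.5,0,0.486,-0.03,0,0.5])

```text
t: 27.67
eef_pos: [535.4, 320.7, 200.4]
tcp_rot: [-3.141, -0.003, 0.159]
ft_force: [-0.3, 0.2, 0.3]
opening: 0.499
grip_force: 0.0
```

Call:
servo_tool(moves=[0,0,-0.08,0,0.5,0,0,-0.15,0,0.5,0,0,-0.19,0,0.5,0,0,-0.215,0,0.5,0,0,-0.225,0,0.5,0,0,-0.229,0,0.5,0,0,-0.229,0,0.5,0,0,-0.229,0,0,0,0,-0.229,0,0,0,0,-0.229,0,0,0,0,-0.229,0,0,0,0,-0.229,0,0])

```text
t: 28.67
eef_pos: [534.3, 321.7, 107.5]
tcp_rot: [3.141, -0.001, 0.16]
ft_force: [0.4, -1.8, 2.4]
opening: 0.248
grip_force: 30.0
```

Call:
servo_tool(moves=[0,0,0.01,0,0,0,0,0.03,0,0,0,0,0.07,0,0,0,0,0.12,0,0,0,0,0.17,0,0,0,0,0.21,0,0,0,0,0.235,0,0,0,0,0.245,0,0,0,0,0.25,0,0,0,-0.01,0.25,0,0,0,-0.03,0.25,0,0,0,-0.07,0.25,0,0])

```text
t: 29.67
eef_pos: [533.8, 293.5, 205.9]
tcp_rot: [3.141, 0.002, 0.161]
ft_force: [1.2, 0.4, -4.2]
opening: 0.249
grip_force: 30.0
```

Call:
servo_tool(moves=[0.005,-0.06,0,0,0,0.015,-0.13,0,0,0,0.03,-0.21,0,0,0,0.05,-0.29,0,0,0,0.08,-0.37,0,0,0,0.11,-0.45,0,0,0,0.14,-0.53,0,0,0,0.17,-0.61,0,0,0,0.2,-0.69,0,0,0,0.22,-0.75,0,0,0,0.23,-0.785,0,0,0,0.23,-0.8,0,0,0])

```text
t: 30.67
eef_pos: [626.0, -29.3, 206.3]
tcp_rot: [3.142, 0.001, 0.157]
ft_force: [-0.2, 0.7, -3.3]
opening: 0.243
grip_force: 30.0
```

Call:
servo_tool(moves=[0,-0.006,0,0,0,0,-0.006,-0.02,0,0,0,-0.006,-0.06,0,0,0,-0.006,-0.11,0,0,0,-0.006,-0.16,0,0,0,-0.006,-0.2,0,0,0,-0.006,-0.222,0,0,0,-0.006,-0.236,0,0,0,-0.006,-0.243,0,0,0,-0.006,-0.247,0,0,0,-0.006,-0.248,0,0,0,-0.006,-0.249,0,0])

```text
t: 31.67
eef_pos: [626.7, -28.7, 108.4]
tcp_rot: [3.141, -0.002, 0.16]
ft_force: [-0.3, 0.7, 2.6]
opening: 0.245
grip_force: 30.0
```

Call:
servo_tool(moves=[0,0,0,0,0.5,0,0,0,0,0.5,0,0,0,0,0.5,0,0,0,0,0.5,0,0,0.02,0,0.5,0,0,0.08,0,0.5,0,0,0.16,0,0.5,0,0,0.22,0,0.5,0,0,0.25,0,0.5,0,0.03,0.25,0,0.5,0,0.1,0.25,0,0.5])

```text
t: 32.58
eef_pos: [626.4, 10.0, 208.2]
tcp_rot: [3.141, -0.001, 0.157]
ft_force: [0.1, 1.0, -0.3]
opening: 0.499
grip_force: 0.0
```

Call:
servo_tool(moves=[-0.01,0.1,0,0,0.5,-0.02,0.2,0,0,0.5,-0.031,0.3,0,0,0.5,-0.031,0.4,0,0,0.5,-0.031,0.5,0,0,0.5,-0.031,0.6,0,0,0.5,-0.031,0.7,0,0,0.5,-0.031,0.76,0,0,0.5,-0.031,0.785,0,0,0.5,-0.031,0.793,0,0,0.5,-0.031,0.793,0,0,0.5])

```text
t: 33.5
eef_pos: [613.3, 328.7, 206.7]
tcp_rot: [3.141, 0.001, 0.161]
ft_force: [-0.2, -0.2, 0.3]
opening: 0.505
grip_force: 0.0
```

Call:
servo_tool(moves=[0,0,-0.08,0,0.5,0,0,-0.15,0,0.5,0,0,-0.2,0,0.5,0,0,-0.235,0,0.5,0,0,-0.247,0,0.5,0,0,-0.251,0,0.5,0,0,-0.251,0,0.5,0,0,-0.251,0,0,0,0,-0.251,0,0,0,0,-0.251,0,0,0,0,-0.251,0,0,0,0,-0.251,0,0])

```text
t: 34.5
eef_pos: [613.9, 328.7, 107.6]
tcp_rot: [-3.141, -0.001, 0.16]
ft_force: [-0.2, 1.2, 2.4]
opening: 0.246
grip_force: 30.0
```

Call:
servo_tool(moves=[0,0,0.01,0,0,0,0,0.03,0,0,0,0,0.07,0,0,0,0,0.12,0,0,0,0,0.17,0,0,0,0,0.21,0,0,0,0,0.235,0,0,0,0,0.245,0,0,0,0,0.25,0,0,0,-0.01,0.25,0,0,0,-0.03,0.25,0,0,0,-0.07,0.25,0,0])

```text
t: 35.5
eef_pos: [613.3, 300.4, 205.8]
tcp_rot: [3.141, 0.002, 0.161]
ft_force: [0.3, 0.6, -3.4]
opening: 0.249
grip_force: 30.0
```

Call:
servo_tool(moves=[-0.005,-0.06,0,0,0,-0.01,-0.13,0,0,0,-0.015,-0.2,0,0,0,-0.02,-0.27,0,0,0,-0.025,-0.34,0,0,0,-0.025,-0.4,0,0,0,-0.025,-0.44,0,0,0,-0.025,-0.46,0,0,0,-0.025,-0.469,0,0,0,-0.025,-0.469,0,0,0,-0.025,-0.469,-0.02,0,0,-0.025,-0.469,-0.06,0,0])

```text
t: 36.5
eef_pos: [604.5, 113.8, 183.9]
tcp_rot: [3.141, -0.003, 0.161]
ft_force: [-0.4, -0.4, -2.8]
opening: 0.246
grip_force: 30.0
```

Call:
servo_tool(moves=[0,0,-0.05,0,0,0,0,-0.1,0,0,0,0,-0.14,0,0,0,0,-0.165,0,0,0,0,-0.178,0,0,0,0,-0.184,0,0,0,0,-0.187,0,0,0,0,-0.188,0,0,0,0,-0.189,0,0,0,0,-0.189,0,0])

```text
t: 37.33
eef_pos: [604.4, 113.1, 108.6]
tcp_rot: [3.142, -0.002, 0.16]
ft_force: [-0.2, 2.0, 4.1]
opening: 0.246
grip_force: 30.0
```

Call:
servo_tool(moves=[0,0,0,0,0.5,0,0,0,0,0.5,0,0,0,0,0.5,0,0,0,0,0.5,0,0,0.02,0,0.5,0,0,0.08,0,0.5,0,0,0.16,0,0.5,0,0,0.22,0,0.5,0,0,0.25,0,0.5,-0.02,0.03,0.25,0,0.5,-0.07,0.1,0.25,0,0.5])

```text
t: 38.25
eef_pos: [576.9, 151.6, 208.0]
tcp_rot: [3.141, -0.002, 0.157]
ft_force: [1.0, 0.1, -0.8]
opening: 0.5
grip_force: 0.0
```

Call:
servo_tool(moves=[-0.06,0.08,0,0,0.5,-0.12,0.16,0,0,0.5,-0.18,0.24,0,0,0.5,-0.24,0.32,0,0,0.5,-0.28,0.375,0,0,0.5,-0.298,0.398,0,0,0.5,-0.304,0.405,0,0,0.5,-0.304,0.405,0,0,0.5,-0.304,0.405,0,0,0.5])

```text
t: 39.0
eef_pos: [454.7, 314.2, 207.2]
tcp_rot: [3.141, 0.0, 0.16]
ft_force: [0.4, -0.1, -0.4]
opening: 0.5
grip_force: 0.0
```

Call:
servo_tool(moves=[0,0,-0.08,0,0.5,0,0,-0.15,0,0.5,0,0,-0.2,0,0.5,0,0,-0.235,0,0.5,0,0,-0.247,0,0.5,0,0,-0.251,0,0.5,0,0,-0.251,0,0.5,0,0,-0.251,0,0,0,0,-0.251,0,0,0,0,-0.251,0,0,0,0,-0.251,0,0,0,0,-0.251,0,0])

```text
t: 40.0
eef_pos: [454.3, 315.0, 107.5]
tcp_rot: [-3.141, -0.001, 0.16]
ft_force: [-0.1, -0.2, 3.3]
opening: 0.244
grip_force: 30.0
```

Call:
servo_tool(moves=[0,0,0.01,0,0,0,0,0.03,0,0,0,0,0.07,0,0,0,0,0.12,0,0,0,0,0.18,0,0,0,0,0.24,0,0,0,0,0.3,0,0,0,0,0.34,0,0,0,0,0.365,0,0,0,0,0.375,0,0,0,0,0.38,0,0])

```text
t: 40.92
eef_pos: [454.1, 314.8, 259.4]
tcp_rot: [-3.142, -0.0, 0.16]
ft_force: [0.6, 0.3, -2.5]
opening: 0.244
grip_force: 30.0
```

Call:
servo_tool(moves=[0.005,-0.015,0,0,0,0.015,-0.045,0,0,0,0.03,-0.09,0,0,0,0.05,-0.15,0,0,0,0.075,-0.22,0,0,0,0.1,-0.3,0,0,0,0.127,-0.38,0,0,0,0.153,-0.46,0,0,0,0.177,-0.54,0,0,0,0.2,-0.61,0,0,0,0.22,-0.67,0,0,0,0.23,-0.7,0,0,0])

```text
t: 41.92
eef_pos: [546.5, 31.3, 258.0]
tcp_rot: [3.141, 0.002, 0.158]
ft_force: [0.8, 0.8, -2.2]
opening: 0.243
grip_force: 30.0
```

Call:
servo_tool(moves=[0.003,-0.013,0,0,0,0.003,-0.013,-0.02,0,0,0.003,-0.013,-0.06,0,0,0.003,-0.013,-0.12,0,0,0.003,-0.013,-0.18,0,0,0.003,-0.013,-0.24,0,0,0.003,-0.013,-0.29,0,0,0.003,-0.013,-0.33,0,0,0.003,-0.013,-0.355,0,0,0.003,-0.013,-0.368,0,0,0.003,-0.013,-0.375,0,0,0.003,-0.013,-0.378,0,0])

```text
t: 42.92
eef_pos: [547.6, 30.2, 108.6]
tcp_rot: [3.142, -0.001, 0.161]
ft_force: [-3.8, 1.9, 14.0]
opening: 0.244
grip_force: 30.0
```

Call:
servo_tool(moves=[0,0,0,0,0,0,0,0,0,0.5,0,0,0,0,0.5,0,0,0,0,0.5,0,0,0,0,0.5,0,0,0.02,0,0.5,0,0,0.08,0,0.5,0,0,0.16,0,0.5,0,0,0.25,0,0.5,0,0,0.35,0,0.5,0,0,0.45,0,0.5,0,0,0.55,0,0.5])

```text
t: 43.92
eef_pos: [546.8, 29.7, 330.7]
tcp_rot: [3.141, -0.001, 0.16]
ft_force: [0.9, -0.8, -1.2]
opening: 0.506
grip_force: 0.0
```

Call:
servo_tool(moves=[0,0,0.1,0,0.5,0,0,0.12,0,0.5,0,0,0.12,0,0.5,0,0,0.12,0,0.5])

```text
t: 44.25
eef_pos: [547.0, 29.7, 375.5]
tcp_rot: [3.142, 0.0, 0.16]
ft_force: [-0.3, -0.1, 0.2]
opening: 0.501
grip_force: 0.0
```

```bash
python3 - <<'E'
from h import *
s=state();print(s['t'],s['eef_pos'])
c=cal('wrist');p,d=read_camera('wrist');cv2.imwrite('pics/w4.png',p);S=d.shape
q,_=read_camera('side')
cv2.imwrite('pics/v4.png',np.vstack([cv2.resize(p,(480,300)),cv2.resize(q[80:340,100:516],(480,300))]))
knobs(c,p,d,box=win(S,200,20,440,215))
g=dict(red=(604.5,112.3),yellow=(547.1,29.5),blue=(626.6,-29.1))
for col,w in g.items():
    X,u,v=pts(c,d,hsvm(p,col));k=(abs(X[:,2]-6)<6)&(np.hypot(X[:,0]-w[0],X[:,1]-w[1])<45)
    hull=cv2.convexHull(ray(c,u[k],v[k],6)[:,:2].astype(np.float32))[:,0];print(col,circ(hull,39.5))
E
```

```text
44.25 [546.98647521  29.68761579 375.50549376]
red knob [605.5 112.1] [22.4 22.8] z 131.5 353
yellow knob [548.1  29.3] [22.3 22.8] z 131.5 313
blue knob [627.3 -29. ] [22.3 22.9] z 131.5 351
red (array([604.33166148, 112.7476589 ]), np.float64(0.5790968427486124))
yellow (array([546.91760415,  29.16657207]), np.float64(0.8585147089978781))
blue (array([626.56752859, -29.55694619]), np.float64(0.36141444986035737))
```

View pics/v4.png

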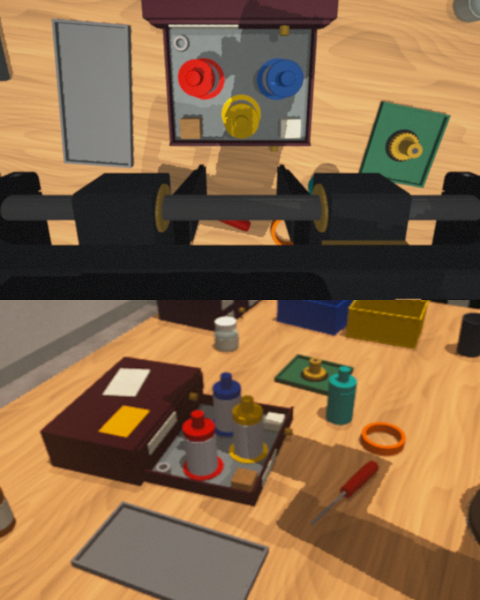

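All three canisters are upright and within about 1.2 mm of their disc centres. The gear is on the spot and nothing else moved.

```bash
python3 -c "
from cell import *
print(job_done())"
```

```text
the job is handed in; nothing more can be done
None
```

The job is done and handed in at about 44 s: the gear lies flat on the black spot of the order tray, and all three canisters stand upright back on their own coloured discs, each within about 1.2 mm of centre.

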